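# Close a quick-release vise on a carved wooden base and screw it tight

## Robot

A 6-joint arm with a two-finger parallel gripper is mounted at the origin on the work surface. World frame = base frame: x ahead of the robot, y to its left, z up, the work surface at z = 0. Lengths are in m, angles in degrees, forces in N, time in s.
With the tool pointing down it reaches from about 0.275 to 1 m from the base axis. Payload 8.4 kg.
Tool frame: the origin (TCP) lies at the centre of the arm's flange, where the gripper is bolted on; the fingertips stand 173 mm ahead of it and the grasp point (between the pads) lies 155 mm ahead of it (tip_extent is the distance from the TCP to the fingertips, in m); z points along the fingers, y is the line along which they close (so a half turn about z gives the same grasp; the last joint's range is limited). The gripper opens to 85 mm and grips with 20 to 120 N. Pads are 22 mm wide; open, the fingers measure 114 mm over their backs; the gripper's body (76 mm by 85 mm) begins 54 mm behind the grasp point. The pads swing forward as they close: fully open they stand 13 mm farther back than shut.
Start: joints at [73.659, 20.225, 93.587, -0, 66.188, -0.138], TCP at [0.174, 0.6, 0.405] pointing down, gripper open.
Joint ranges: [-150.9, 150.9], [-52.94, 120.26], [3.33, 152.33], [-74.26, 254.26], [0, 154.13], [-172.89, 172.89]. Speed limits (degrees/s): [127.2, 127.2, 159.86, 180, 180, 180].

## Interface

Orientations are given as [roll, pitch, yaw] about the fixed x, y, z axes, in that order (R = Rz(yaw) Ry(pitch) Rx(roll)).
In Python, from station import sense, camera, calibration, hand_in, tip_extent gives the robot as it stands. The module is installed in compiled form; this text tells all that it offers.
- The arm moves only by the tool servo_tool, never from a script. Its argument "increments" is a list of rows, each an object of numbers: "rx", "ry", "rz": the turn, a rotation vector about the tool's x, y, z in degrees; "x", "y", "z": the shift along the tool's x, y, z in m; "hand": the opening, from 0 (shut) to 1 (fully open). A call has 1 to 20 rows; each row shifts and turns the commanded pose from where the row before left it, along the tool's axes as they then stand; what a row does not reach is not made up. A row lasts 1/12 s, in which the tool goes at most 41.7 mm and 7.16 degrees, less where a joint would pass 70% of its speed; a pose out of reach is approached as far as the arm can. A call is refused whole if a number of a shift passes 0.0417 or a number of a turn 7.16, either way. A call with a gripper value outside its range is refused whole. The fingers move at their own pace and stop on an object; "newtons" is the grip in N (left out, the last holds). Time passes only in rows, so rows that do not move let the fingers close. It gives the time, the measured TCP pose, the force, the opening and the grip force at its end, in the units of the state.
- sense(): the state, without advancing time (a new reading comes with each control period).
- camera(name): name is "scene" or "side" or "wrist"; returns the picture (420x560x3 uint8, blue, green, red); there is no depth.
- calibration(name): a dict with "camera_matrix" (3x3 intrinsics, pixels), "world_to_cam" (4x4, takes a point from world to camera coordinates); the wrist camera has in their place "T_tool_cam" (4x4, takes a point from camera to tool coordinates, whose origin is the TCP and whose axes are the flange's). Camera axes: x right, y down, z forward; pixel columns grow to the right and rows downward; lengths in m; the calibration is good to about 2 mm. The wrist camera is an equidistant fisheye: a pixel r from the principal point sees the ray r / f radians off the axis. A picture is of the moment at which its call begins: read the wrist's pose just before it. calibration takes no time and is no camera call.
- hand_in(): hands the job in; it is judged then, once.
The state is a dict: "clock": time; "joint_positions": joint angles; "joint_vel": joint speeds; "joint_torque": joint torques, N m; "ee_pos": TCP position; "tool_rot": TCP orientation; "ft_force": force on the tool from outside, world axes, zero at the start; "torque": the same for the moment, N m; "finger_gap": finger opening in m; "gripper_force": force on a finger pad.
Only numpy, scipy, OpenCV 4.12 (cv2) and the standard library are available. Lean on these libraries where they do the work, as an engineer would, in place of code of your own. Each camera call takes 0.05 s, during which the arm holds its last target. There are 200 camera calls.

## Task

Clamp the wooden base that stands in the vise: pinch the quick-release lever to its post, slide the jaw up gently until it holds the base squarely against the fixed jaw, and let the lever go so that the nut drops back into its rack. Then turn the crank clockwise until the base is gripped firmly, half as stiff again to turn as when it ran free, about a sixth of a turn after it begins to stiffen; not much more or the wood is dented. Let go of everything and leave the other things on the bench as they are.

Things in the scene. Friction and masses are not known exactly. Their poses are not given: they have to be found in the camera images.
- vise: grey quick-release vise, bolted down, 310 mm long along its y, 100 mm wide. Origin on the table at mid-width; +y points from the crank end to the fixed jaw, x across, z up. Bed (two flat rails) 30 mm high; in the slot between the rails lies a rack with round teeth 8 mm apart along y, into which the quick-release nut drops
- fixed_jaw: the jaw that stays put, bolted down anywhere within 12 mm along the rails at the vise's +y end, cork-faced, 90 mm wide, 70 mm high. Origin on the bed (30 mm above the table), mid-width, on its clamping face, which looks to -y. Axes as the vise
- work: the work: stepped base of pale wood, bottom step 60 x 60 x 50 mm (what the jaws grip), two smaller steps and a small dome, 92 mm high, 0.25 kg. Stands loose and a little askew on the bed between the jaws. Origin: centre of its underside; z up, x and y along its sides. A like piece without a dome stands beside the vise: leave that
- squeeze_grip (a point): pinch point, 135 mm above the table: on the nut block, between a fixed post and the lever standing on its top, 17 mm below their tops, midway between their outer faces when pressed. Both 26 mm wide in x. Post's outer face 18 mm to -y of here, lever's 26.5 mm to +y at rest, 17.5 pressed. Pinch them along y from above (6 to 12 N), then drag the block by them (4 N of drag)
- block_back (a point): centre of the nut block's back face (towards the crank), on the screw's axis, 87 mm above the table. Block: 88 mm wide, 70 mm long, top 100 mm above the table; it slides along the vise's y and carries lever, moving jaw, screw and crank. With the crank at 0 the moving jaw's cork face is 122 mm to +y of this point. The cork liner is stiffly springy, about 80 N per mm
- lever (a joint): quick-release lever: 0 at rest, nut down in the rack, block locked (1 mm of play); 0.28 pinched fully to the post (9 mm at the pinch point). Above 0.20 the nut is clear and the block slides. Let go, a spring returns it; staying above 0.06 means the nut sits on a tooth: move the block a few mm (4 at most) along the vise and it drops in
- crank (a joint): crank angle: 0 with its arm up; grows turning clockwise seen from the crank end looking to +y (over the top towards the vise's +x). One turn (6.28) moves jaw, screw and crank 10 mm to +y against the nut block. Range -3.5 to 22. Needs 10 N or so at the grip to move (5 to 8 N are felt at standstill), and 4 N more per 100 N of clamping. Stays where left. Clamps only with the nut in the rack
- crank_hub (a point): on the screw's axis, 87 mm above the table, in the middle of the crank's arm, 80 mm behind the nut block until the screw is turned; travels with the jaw along the vise's y. The crank's grip circles it at 40 mm radius in the plane across the vise
- crank_mid (a point): the place to hold the crank's wooden grip, on its centre line, 52 mm to the vise's -y of the arm's middle. Grip: 18 mm thick, 72 mm long, parallel to the vise's y. It spins freely on its pin, so it can be pinched from above across the vise and carried round the whole circle without turning the hand; its centre line then comes down to 47 mm above the table
- hammer: bystander, leave alone: a hammer with a wooden handle, about 220 mm, lying beside the vise. Origin: its underside
- spare_base: bystander, leave alone: stepped wooden base 60 x 60 x 70 mm without a dome, standing beside the vise. Origin: its underside
- bowl_white: bystander, leave alone: small white bowl, 90 mm across, near the fixed jaw. Origin: its underside
- bowl_steel: bystander, leave alone: steel bowl, 110 mm across. Origin: its underside
- punch: bystander, leave alone: screwdriver-like hand punch, 150 mm, lying beside the vise. Origin: its underside
- brush: bystander, leave alone: brush, 160 mm. Origin: its underside
- oil_can: bystander, leave alone: green bottle, 120 mm high. Origin: its underside
Mind the look-alikes: they are no part of the job. Leave any orange or purple look-alike of the work alone.

How it is judged (in metres and radians):
On the way, in this order (a step that is already met when the one before it is completed fails the run):
1. with the lever pinched, the jaw has been slid up to the base, which it presses against the fixed jaw with more than 3 N (value of joint lever above 0.15 rad and contact force between fixed_jaw and work above 3 N), for 0.1 s.
2. the lever is back and the nut is down in the rack (value of joint lever below 0.06 rad), for 0.1 s.
3. the screw has clamped the base with at least 70 N (contact force between fixed_jaw and work above 70 N and value of joint lever below 0.06 rad), for 0.2 s.
At the end, for the whole second after the job is handed in: The base stands upright on the bed (within 0.06 rad), square to the vise (within 0.06 rad), at rest and clamped against the fixed jaw with 70 to 230 N; the lever is back (below 0.06 rad), the crank has been turned forward and is at rest (all of step 3 and contact force between fixed_jaw and work below 230 N and value of joint crank above 0.3 rad and angle between work's own z axis and vertical below 0.06 rad and z of work in the frame of vise between 0.025 and 0.034 m and angle between the x axis of work and the x axis of vise, either way round below 0.06 rad and linear speed of work below 0.01 m/s and velocity of joint crank between -0.1 and 0.1 rad/s); the robot touches nothing.
It fails at once if the base is crushed: more than 250 N between it and the fixed jaw (contact force between fixed_jaw and work above 250 N).
It fails at once if the jaw is rammed on the base: more than 80 N on the fixed jaw while the lever is still pinched (value of joint lever above 0.15 rad and contact force between fixed_jaw and work above 80 N).
It fails at once if the base is tipped over or lifted out (angle between work's own z axis and vertical above 0.5 rad or z of work in the frame of vise above 0.06 m).
It fails at once if one of the other things on the bench is shifted by more than 30 mm (distance of any of hammer, spare_base, bowl_white, bowl_steel, punch, brush, oil_can from where it was at the start of the episode above 0.03 m).
It also fails if it takes over 67 s, if anything falls off the work surface, if the arm or the gripper's body presses on something with over 40 N, if the wrist force passes 120 N, or if a joint passes its speed limit or range.

## Working session

There is one attempt and no reset: what is moved stays moved. The work goes in short steps, Python scripts to look and compute and a tool call to move; the robot and the scene stay as the last step left them, time stands still between calls to the robot, and variables do not carry over. Pictures are saved under pics/ and viewed, at most 10 in all, crops included, and the job is handed in when it is done.

Besides the shell and the picture viewer there is one more tool, called after ">>>" as name(argument=value, ...) on one line, values as JSON. servo_tool: Moves the arm, as the interface text tells. Its arguments: {"type":"object","properties":{"increments":{"type":"array","items":{"type":"object","properties":{"rx":{"type":"number"},"ry":{"type":"number"},"rz":{"type":"number"},"x":{"type":"number"},"y":{"type":"number"},"z":{"type":"number"},"hand":{"type":"number"}}}},"newtons":{"type":"number"}},"required":["increments"]}

```bash
mkdir -p pics
python3 - <<'E'
from station import *
import cv2,numpy as np
np.set_printoptions(precision=4,suppress=True)
s=sense();print(s['ee_pos'],s['tool_rot'],s['clock'],s['finger_gap'],tip_extent if not callable(tip_extent) else tip_extent())
ims=[]
for n in('scene','side','wrist'):
    c=calibration(n);print(n,c)
    im=camera(n);cv2.imwrite(f'pics/{n}0.png',im);ims.append(im)
E
```

```text
[0.1743 0.5999 0.404 ] [-179.9187    0.0001  163.7984] 0.0 0.08574788026877088 0.1734
scene {'camera_matrix': array([[490.9737,   0.    , 275.3076],
       [  0.    , 490.9737, 216.5774],
       [  0.    ,   0.    ,   1.    ]]), 'world_to_cam': array([[-0.105 ,  0.9945, -0.0035,  0.0291],
       [ 0.8592,  0.089 , -0.5038, -0.3631],
       [-0.5007, -0.0559, -0.8638,  1.8209],
       [ 0.    ,  0.    ,  0.    ,  1.    ]])}
side {'camera_matrix': array([[385.9624,   0.    , 290.7356],
       [  0.    , 385.9624, 213.5705],
       [  0.    ,   0.    ,   1.    ]]), 'world_to_cam': array([[-0.9842, -0.1767,  0.0099,  0.4941],
       [-0.1313,  0.6912, -0.7107,  0.1444],
       [ 0.1187, -0.7007, -0.7035,  0.9626],
       [ 0.    ,  0.    ,  0.    ,  1.    ]])}
wrist {'camera_matrix': array([[325.1923,   0.    , 279.1555],
       [  0.    , 325.1923, 207.464 ],
       [  0.    ,   0.    ,   1.    ]]), 'T_tool_cam': array([[ 0.0004, -0.9491, -0.3149,  0.0814],
       [ 1.    ,  0.0005,  0.0001, -0.0007],
       [ 0.0001, -0.3149,  0.9491,  0.0291],
       [ 0.    ,  0.    ,  0.    ,  1.    ]])}
```

View pics/scene0.png

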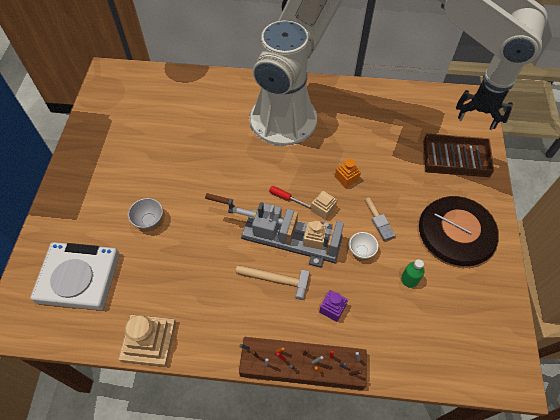

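View pics/side0.png

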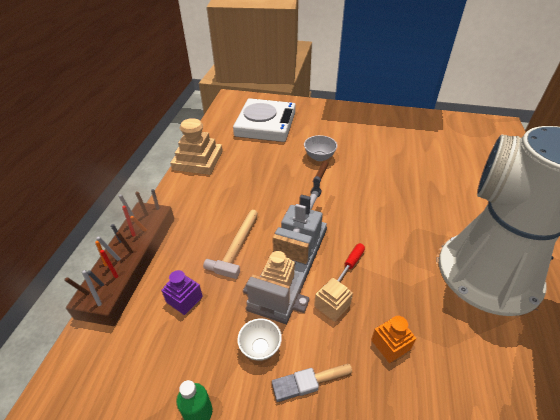

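View pics/wrist0.png

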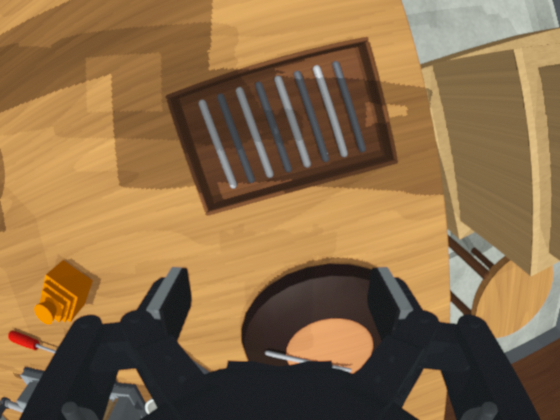

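The scene view shows the vise at about (245–345, 205–260), with the crank at its left end (215,200) and the fixed jaw at (335,240). I enlarge both views.

Run:
```python
import cv2,numpy as np
a=cv2.imread('pics/scene0.png')[180:280,195:355];b=cv2.imread('pics/side0.png')[150:330,230:340]
a=cv2.resize(a,None,fx=5,fy=5,interpolation=cv2.INTER_CUBIC)
b=cv2.resize(b,None,fx=3.2,fy=3.2,interpolation=cv2.INTER_CUBIC)
cv2.imwrite('pics/a.png',a);cv2.imwrite('pics/b.png',b);print(a.shape,b.shape)
```

```text
(500, 800, 3) (576, 352, 3)
```

View pics/a.png

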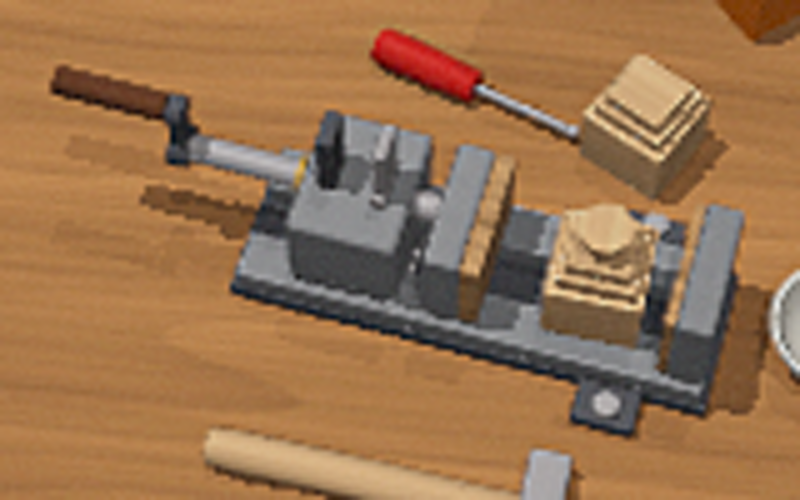

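View pics/b.png

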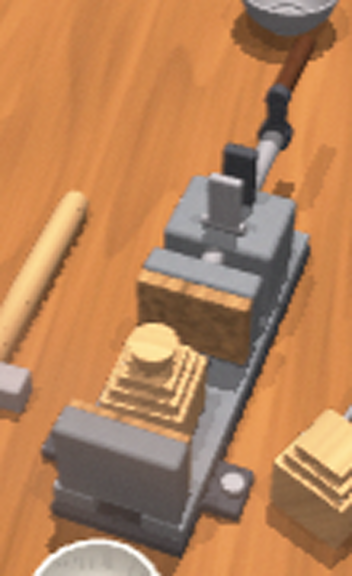

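```bash
cat > h.py <<'E'
from station import *
import cv2,numpy as np
from scipy.spatial.transform import Rotation as Ro
np.set_printoptions(precision=4,suppress=True)
def ray(n,u,v,s=None):
    c=calibration(n);K=c['camera_matrix']
    if n!='wrist':
        M=np.linalg.inv(c['world_to_cam']);d=np.linalg.solve(K,[u,v,1.])
    else:
        x=np.array([u-K[0,2],v-K[1,2]]);r=np.hypot(*x);t=r/K[0,0]
        d=np.r_[x/r*np.sin(t),np.cos(t)]
        T=np.eye(4);T[:3,:3]=Ro.from_euler('xyz',s['tool_rot'],degrees=True).as_matrix();T[:3,3]=s['ee_pos']
        M=T@c['T_tool_cam']
    d=M[:3,:3]@d
    return M[:3,3],d/np.linalg.norm(d)
def tri(*rs):
    A=np.zeros((3,3));b=np.zeros(3)
    for o,d in rs:
        P=np.eye(3)-np.outer(d,d);A+=P;b+=P@o
    p=np.linalg.solve(A,b)
    return p,max(np.linalg.norm((np.eye(3)-np.outer(d,d))@(p-o)) for o,d in rs)
def plane(r,z): o,d=r;return o+d*(z-o[2])/d[2]
E
python3 - <<'E'
from h import *
A=lambda u,v:ray('scene',195+u/5,180+v/5)
B=lambda u,v:ray('side',230+u/3.2,150+v/3.2)
for n,a,b in [('post top',(332,120),(240,150)),('lever top',(390,132),(226,180)),('dome',(608,225),(155,335)),('grip end',(58,82),(310,40)),('arm top',(178,98),(280,92)),('hub',(182,152),(275,132)),
 ('fj top near(+x) back',(705,228),(60,412)),('fj top far back',(743,210),(190,445)),('block top nearleft',(290,222),(170,190))]:
    print(n,*tri(A(*a),B(*b)))
p=plane(A(235,292),0);q=plane(A(705,413),0);print(p,q,q-p,np.degrees(np.arctan2(*(q-p)[1::-1])),np.linalg.norm(q-p))
E
```

```text
post top [ 0.4719 -0.02    0.1534] 0.0006262017544856614
lever top [0.477  0.015  0.1542] 0.0005101683177439123
dome [0.5064 0.1459 0.1241] 0.0029037764923129264
grip end [ 0.4405 -0.1953  0.1262] 0.004095176311971848
arm top [ 0.4534 -0.1168  0.1335] 0.00020063785889398638
hub [ 0.4581 -0.1193  0.0841] 0.003619490992348444
fj top near(+x) back [0.5348 0.2155 0.1484] 0.01909494359836906
fj top far back [0.4732 0.2227 0.1081] 0.008995341818909316
block top nearleft [ 0.5208 -0.0362  0.0961] 0.010571994279099564
[ 0.5123 -0.0822  0.    ] [0.5662 0.2201 0.    ] [0.0539 0.3023 0.    ] 79.88865643010767 0.3070781904059211
```

Triangulation gives z≈0.154 for the post and lever tops (text 0.152), an edge length of 307 mm (310) and the hub at z=0.084 (0.087). Vise +y points at about 80° in the world frame, and the squeeze point is near (0.474, −0.007). I'm moving above it.

>>> servo_tool(increments=[{"rz": -6.1,"hand": 1},{"x": -0.0211,"y": -0.0287},{"x": -0.0211,"y": -0.0287},{"x": -0.0211,"y": -0.0287},{"x": -0.0211,"y": -0.0287},{"x": -0.0211,"y": -0.0287},{"x": -0.0211,"y": -0.0287},{"x": -0.0211,"y": -0.0287},{"x": -0.0211,"y": -0.0287},{"x": -0.0211,"y": -0.0287},{"x": -0.0211,"y": -0.0287},{"x": -0.0211,"y": -0.0287},{"x": -0.0211,"y": -0.0287},{"x": -0.0211,"y": -0.0287},{"x": -0.0211,"y": -0.0287},{"x": -0.0211,"y": -0.0287},{"x": -0.0211,"y": -0.0287},{"x": -0.0211,"y": -0.0287},{"x": -0.0211,"y": -0.0287},{"x": -0.0211,"y": -0.0287}], newtons=20)

```text
validation failed for argument at $.in...
```

Run:
```python
from h import *
s=sense();print(s['ee_pos'],s['tool_rot'],s['clock'],s['ft_force'],s['joint_positions'])
im=camera('wrist');cv2.imwrite('pics/w1.png',im)
import json;json.dump({k:np.asarray(s[k]).tolist() for k in('ee_pos','tool_rot')},open('w1.json','w'))
```

```text
[0.1744 0.6    0.4041] [-179.9435   -0.0019  163.7953] 0.15 [-0.6134  0.5505  0.762 ] [73.6598 20.2551 93.6156  0.0019 66.1857 -0.1363]
```

View pics/w1.png

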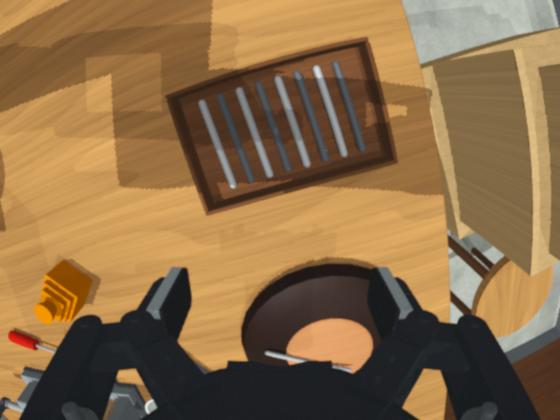

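The call was refused and the arm has not moved. I'll try again with every key in each row.

>>> servo_tool(increments=[{"x": 0,"y": 0,"z": 0,"rx": 0,"ry": 0,"rz": -6.1,"hand": 1},{"x": -0.0211,"y": -0.0287,"z": 0,"rx": 0,"ry": 0,"rz": 0,"hand": 1}], newtons=20)

```text
clock: 0.37
ee_pos: [0.1888, 0.5713, 0.4046]
tool_rot: [179.8, -0.1, 170.4]
ft_force: [0.3, -1.6, -0.7]
finger_gap: 0.0855
gripper_force: 0.0
```

>>> servo_tool(increments=[{"x": -0.0211,"y": -0.0287,"z": 0,"rx": 0,"ry": 0,"rz": 0,"hand": 1},{"x": -0.0211,"y": -0.0287,"z": 0,"rx": 0,"ry": 0,"rz": 0,"hand": 1},{"x": -0.0211,"y": -0.0287,"z": 0,"rx": 0,"ry": 0,"rz": 0,"hand": 1},{"x": -0.0211,"y": -0.0287,"z": 0,"rx": 0,"ry": 0,"rz": 0,"hand": 1},{"x": -0.0211,"y": -0.0287,"z": 0,"rx": 0,"ry": 0,"rz": 0,"hand": 1},{"x": -0.0211,"y": -0.0287,"z": 0,"rx": 0,"ry": 0,"rz": 0,"hand": 1},{"x": -0.0211,"y": -0.0287,"z": 0,"rx": 0,"ry": 0,"rz": 0,"hand": 1},{"x": -0.0211,"y": -0.0287,"z": 0,"rx": 0,"ry": 0,"rz": 0,"hand": 1},{"x": -0.0211,"y": -0.0287,"z": 0,"rx": 0,"ry": 0,"rz": 0,"hand": 1},{"x": -0.0211,"y": -0.0287,"z": 0,"rx": 0,"ry": 0,"rz": 0,"hand": 1},{"x": -0.0211,"y": -0.0287,"z": 0,"rx": 0,"ry": 0,"rz": 0,"hand": 1},{"x": -0.0211,"y": -0.0287,"z": 0,"rx": 0,"ry": 0,"rz": 0,"hand": 1},{"x": -0.0211,"y": -0.0287,"z": 0,"rx": 0,"ry": 0,"rz": 0,"hand": 1},{"x": -0.0211,"y": -0.0287,"z": 0,"rx": 0,"ry": 0,"rz": 0,"hand": 1},{"x": -0.0211,"y": -0.0287,"z": 0,"rx": 0,"ry": 0,"rz": 0,"hand": 1},{"x": -0.0211,"y": -0.0287,"z": 0,"rx": 0,"ry": 0,"rz": 0,"hand": 1},{"x": -0.0211,"y": -0.0287,"z": 0,"rx": 0,"ry": 0,"rz": 0,"hand": 1},{"x": -0.0211,"y": -0.0287,"z": 0,"rx": 0,"ry": 0,"rz": 0,"hand": 1},{"x": 0,"y": 0,"z": 0,"rx": 0,"ry": 0,"rz": 0,"hand": 1}], newtons=20)

```text
clock: 1.95
ee_pos: [0.4756, -0.0112, 0.405]
tool_rot: [-179.9, 0.1, 169.7]
ft_force: [-0.8, -0.0, 0.2]
finger_gap: 0.0852
gripper_force: 0.0
```

Run:
```python
from h import *
s=sense();print(s['ee_pos'],s['tool_rot'],s['clock'],s['ft_force'],s['joint_positions'])
im=camera('wrist');cv2.imwrite('pics/w1.png',im)
import json;json.dump({k:np.asarray(s[k]).tolist() for k in('ee_pos','tool_rot')},open('w1.json','w'))
```

```text
[ 0.4756 -0.0112  0.405 ] [-179.9217    0.1396  169.7227] 1.95 [-0.8212 -0.0012  0.1549] [ -1.4994   6.7226 111.309   -0.112   61.8424 -81.1692]
```

View pics/w1.png

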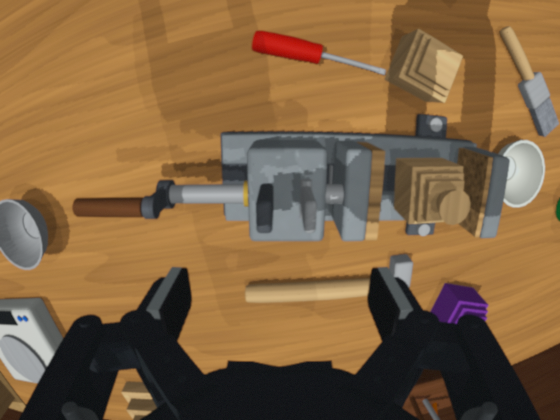

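The wrist view shows the post top at about (264,222), the lever top at (309,220), the jaw cork's right edge at (381,150..238), the base from 396 to 468 and the fixed-jaw cork at about x=480. I cast rays through these.

Run:
```python
from h import *
import json
s=json.load(open('w1.json'));W=lambda u,v:ray('wrist',u,v,s)
al=np.radians(79.9);Y=np.array([np.cos(al),np.sin(al),0]);X=np.array([Y[1],-Y[0],0])
A=lambda u,v:ray('scene',195+u/5,180+v/5)
B=lambda u,v:ray('side',230+u/3.2,150+v/3.2)
def sh(n,p): print(n,p,'x',round(X@p,4),'y',round(Y@p,4))
for n,w,a,b in[('post',(264,222),(332,120),(240,150)),('lever',(309,220),(390,132),(226,180))]:
    p,e=tri(W(*w),A(*a),B(*b));sh(n,p);print(e);sh(' at .152',plane(W(*w),.152))
for n,w,z in[('rail far edge L',(222,134),.03),('rail far R',(470,140),.03),('mjaw cork top far',(381,150),.1),('mjaw cork top near',(379,238),.1),('base top-left',(396,160),.08),('base bl',(399,222),.08),('fj cork far',(474,150),.1),('fj cork near',(482,236),.1),('block L far',(249,150),.1),('block L near',(248,238),.1),('grip end',(75,207),.127),('arm',(157,200),.11)]:
    sh(n,plane(W(*w),z))
sh('tcp',np.array(s['ee_pos']))
```

```text
post [ 0.4738 -0.021   0.1551] x 0.4702 y 0.0624
0.003801804566865435
 at .152 [ 0.4781 -0.024   0.152 ] x 0.4749 y 0.0602
lever [0.4786 0.0126 0.1543] x 0.469 y 0.0963
0.004612125881801072
 at .152 [0.4824 0.0089 0.152 ] x 0.4734 y 0.0934
rail far edge L [ 0.4167 -0.0639  0.03  ] x 0.4214 y 0.0102
rail far R [0.4659 0.2212 0.03  ] x 0.4199 y 0.2995
mjaw cork top far [0.4495 0.0835 0.1   ] x 0.4279 y 0.161
mjaw cork top near [0.5333 0.0744 0.1   ] x 0.512 y 0.1667
base top-left [0.4652 0.1036 0.08  ] x 0.4399 y 0.1835
base bl [0.5297 0.1022 0.08  ] x 0.5036 y 0.1935
fj cork far [0.4619 0.1813 0.1   ] x 0.4229 y 0.2595
fj cork near [0.5562 0.1937 0.1   ] x 0.5136 y 0.2882
block L far [ 0.4305 -0.0303  0.1   ] x 0.4291 y 0.0456
block L near [ 0.5103 -0.048   0.1   ] x 0.5108 y 0.0423
grip end [ 0.4429 -0.1998  0.127 ] x 0.4711 y -0.1191
arm [ 0.4563 -0.1202  0.11  ] x 0.4703 y -0.0384
tcp [ 0.4756 -0.0112  0.405 ] x 0.4702 y 0.0723
```

Vise mid-line at x'=0.470 and block back at y'=0.044, both consistent with the text. The tool needs +2.5 mm along y and 115 mm down. Now descending.

>>> servo_tool(increments=[{"x": 0,"y": 0.0025,"z": 0.015,"rx": 0,"ry": 0,"rz": 0,"hand": 1},{"x": 0,"y": 0,"z": 0.02,"rx": 0,"ry": 0,"rz": 0,"hand": 1},{"x": 0,"y": 0,"z": 0.02,"rx": 0,"ry": 0,"rz": 0,"hand": 1},{"x": 0,"y": 0,"z": 0.02,"rx": 0,"ry": 0,"rz": 0,"hand": 1},{"x": 0,"y": 0,"z": 0.015,"rx": 0,"ry": 0,"rz": 0,"hand": 1},{"x": 0,"y": 0,"z": 0.015,"rx": 0,"ry": 0,"rz": 0,"hand": 1},{"x": 0,"y": 0,"z": 0.01,"rx": 0,"ry": 0,"rz": 0,"hand": 1},{"x": 0,"y": 0,"z": 0,"rx": 0,"ry": 0,"rz": 0,"hand": 0.7},{"x": 0,"y": 0,"z": 0,"rx": 0,"ry": 0,"rz": 0,"hand": 0.7},{"x": 0,"y": 0,"z": 0,"rx": 0,"ry": 0,"rz": 0,"hand": 0.6}], newtons=20)

```text
clock: 2.83
ee_pos: [0.4741, -0.0043, 0.2904]
tool_rot: [180.0, 0.0, 169.9]
ft_force: [-1.0, -0.1, -0.1]
finger_gap: 0.0523
gripper_force: 0.0
```

Run:
```python
from h import *
s=sense();print(s['ee_pos'],s['ft_force'],s['finger_gap'],s['gripper_force'])
im=camera('wrist');cv2.imwrite('pics/w2.png',im)
```

```text
[ 0.4741 -0.0043  0.2904] [-0.9816 -0.0516 -0.147 ] 0.052273254248135045 0.0
```

View pics/w2.png

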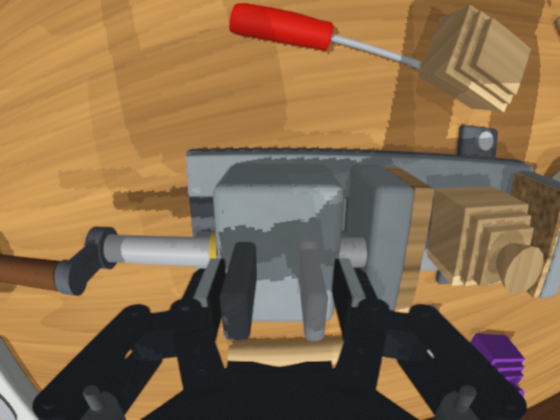

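The fingers straddle the post (238,285) and the lever (313,290), with the centre about 4–5 mm too far to +y. I correct that, then pinch.

>>> servo_tool(increments=[{"x": 0,"y": -0.0045,"z": 0,"rx": 0,"ry": 0,"rz": 0,"hand": 0.6},{"x": 0,"y": 0,"z": 0,"rx": 0,"ry": 0,"rz": 0,"hand": 0.5},{"x": 0,"y": 0,"z": 0,"rx": 0,"ry": 0,"rz": 0,"hand": 0.46},{"x": 0,"y": 0,"z": 0,"rx": 0,"ry": 0,"rz": 0,"hand": 0.43},{"x": 0,"y": 0,"z": 0,"rx": 0,"ry": 0,"rz": 0,"hand": 0.4},{"x": 0,"y": 0,"z": 0,"rx": 0,"ry": 0,"rz": 0,"hand": 0.4}], newtons=20)

```text
clock: 3.38
ee_pos: [0.4735, -0.0088, 0.2909]
tool_rot: [179.9, 0.1, 169.8]
ft_force: [-1.1, 4.2, 7.2]
finger_gap: 0.0435
gripper_force: 19.5
```

>>> servo_tool(increments=[{"x": 0,"y": 0,"z": 0,"rx": 0,"ry": 0,"rz": 0,"hand": 0.35},{"x": 0,"y": 0,"z": 0,"rx": 0,"ry": 0,"rz": 0,"hand": 0.35},{"x": 0,"y": 0,"z": 0,"rx": 0,"ry": 0,"rz": 0,"hand": 0.35}], newtons=20)

```text
clock: 3.63
ee_pos: [0.4735, -0.0088, 0.2909]
tool_rot: [179.9, 0.1, 169.8]
ft_force: [-1.2, 4.2, 8.2]
finger_gap: 0.0434
gripper_force: 19.5
```

Run:
```python
from h import *
a=cv2.imread('pics/w2.png');b=camera('wrist');cv2.imwrite('pics/w3.png',b)
c=np.hstack([i[220:360,180:380] for i in(a,b)]);cv2.imwrite('pics/c.png',cv2.resize(c,None,fx=2,fy=2,interpolation=cv2.INTER_CUBIC))
s=sense();print(s['torque'],s['ft_force'],s['finger_gap'])
```

```text
[1.3494 0.1266 0.0859] [-1.0963  3.8363  8.8335] 0.04347665648504482
```

View pics/c.png

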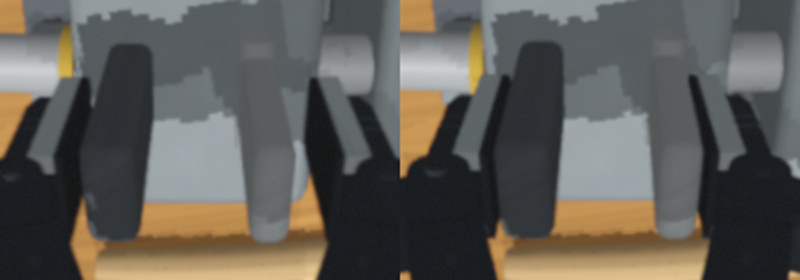

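Both pads touch but the lever has hardly moved. There is an 8 N upward force, so the pads seem to stick on the post as they swing down. I raise the tool slightly and squeeze a little harder.

>>> servo_tool(increments=[{"x": 0,"y": 0,"z": -0.001,"rx": 0,"ry": 0,"rz": 0,"hand": 0.35},{"x": 0,"y": 0,"z": -0.0005,"rx": 0,"ry": 0,"rz": 0,"hand": 0.35},{"x": 0,"y": 0,"z": 0,"rx": 0,"ry": 0,"rz": 0,"hand": 0.35}], newtons=30)

```text
clock: 3.93
ee_pos: [0.4735, -0.0091, 0.2919]
tool_rot: [180.0, 0.1, 169.9]
ft_force: [0.1, -1.2, 4.8]
finger_gap: 0.0374
gripper_force: 34.2
```

>>> servo_tool(increments=[{"x": 0,"y": 0,"z": -0.0005,"rx": 0,"ry": 0,"rz": 0,"hand": 0.3},{"x": 0,"y": 0,"z": 0,"rx": 0,"ry": 0,"rz": 0,"hand": 0.3},{"x": 0,"y": 0,"z": 0,"rx": 0,"ry": 0,"rz": 0,"hand": 0.3}], newtons=40)

```text
clock: 4.18
ee_pos: [0.4735, -0.0091, 0.2919]
tool_rot: [180.0, 0.1, 169.9]
ft_force: [2.7, -4.1, 0.5]
finger_gap: 0.0373
gripper_force: 44.0
```

>>> servo_tool(increments=[{"x": 0,"y": 0.001,"z": 0,"rx": 0,"ry": 0,"rz": 0,"hand": 0.3},{"x": 0,"y": 0.002,"z": 0,"rx": 0,"ry": 0,"rz": 0,"hand": 0.3},{"x": 0,"y": 0.002,"z": 0,"rx": 0,"ry": 0,"rz": 0,"hand": 0.3},{"x": 0,"y": 0,"z": 0,"rx": 0,"ry": 0,"rz": 0,"hand": 0.3}], newtons=40)

```text
clock: 4.52
ee_pos: [0.4745, -0.004, 0.2919]
tool_rot: [180.0, 0.1, 169.9]
ft_force: [2.7, -2.5, 0.7]
finger_gap: 0.0372
gripper_force: 43.3
```

The block slides freely. I'll drag it on in stages.

>>> servo_tool(increments=[{"x": 0,"y": 0.002,"z": 0,"rx": 0,"ry": 0,"rz": 0,"hand": 0.3},{"x": 0,"y": 0.002,"z": 0,"rx": 0,"ry": 0,"rz": 0,"hand": 0.3},{"x": 0,"y": 0.002,"z": 0,"rx": 0,"ry": 0,"rz": 0,"hand": 0.3},{"x": 0,"y": 0.002,"z": 0,"rx": 0,"ry": 0,"rz": 0,"hand": 0.3},{"x": 0,"y": 0.002,"z": 0,"rx": 0,"ry": 0,"rz": 0,"hand": 0.3},{"x": 0,"y": 0.002,"z": 0,"rx": 0,"ry": 0,"rz": 0,"hand": 0.3},{"x": 0,"y": 0.002,"z": 0,"rx": 0,"ry": 0,"rz": 0,"hand": 0.3},{"x": 0,"y": 0.002,"z": 0,"rx": 0,"ry": 0,"rz": 0,"hand": 0.3},{"x": 0,"y": 0.002,"z": 0,"rx": 0,"ry": 0,"rz": 0,"hand": 0.3},{"x": 0,"y": 0.002,"z": 0,"rx": 0,"ry": 0,"rz": 0,"hand": 0.3},{"x": 0,"y": 0.002,"z": 0,"rx": 0,"ry": 0,"rz": 0,"hand": 0.3},{"x": 0,"y": 0.002,"z": 0,"rx": 0,"ry": 0,"rz": 0,"hand": 0.3}], newtons=40)

```text
clock: 5.52
ee_pos: [0.4787, 0.0195, 0.2919]
tool_rot: [-180.0, 0.1, 169.9]
ft_force: [3.9, -5.0, 0.2]
finger_gap: 0.0371
gripper_force: 44.5
```

Run:
```python
from h import *
s=sense();print(s['ee_pos'],s['ft_force'])
im=camera('scene');cv2.imwrite('pics/s1.png',im);b=camera('wrist');cv2.imwrite('pics/w4.png',b)
a=cv2.resize(im[190:270,230:360],(520,320),interpolation=cv2.INTER_CUBIC)
cv2.imwrite('pics/d.png',np.vstack([a,cv2.resize(b[140:340,300:560],(520,280))]))
```

```text
[0.4787 0.0195 0.2919] [ 3.8775 -4.9948  0.189 ]
```

View pics/d.png

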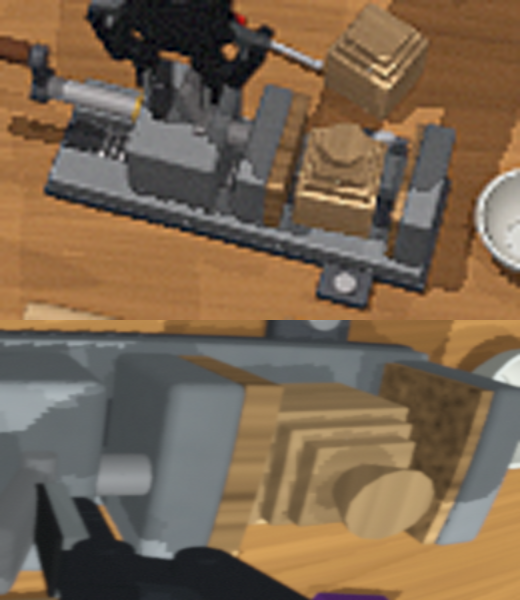

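The jaw is at the base and there's roughly 15–20 mm to go before the base meets the fixed jaw. I continue at 1 mm per row.

>>> servo_tool(increments=[{"x": 0,"y": 0.001,"z": 0,"rx": 0,"ry": 0,"rz": 0,"hand": 0.3},{"x": 0,"y": 0.001,"z": 0,"rx": 0,"ry": 0,"rz": 0,"hand": 0.3},{"x": 0,"y": 0.001,"z": 0,"rx": 0,"ry": 0,"rz": 0,"hand": 0.3},{"x": 0,"y": 0.001,"z": 0,"rx": 0,"ry": 0,"rz": 0,"hand": 0.3},{"x": 0,"y": 0.001,"z": 0,"rx": 0,"ry": 0,"rz": 0,"hand": 0.3},{"x": 0,"y": 0.001,"z": 0,"rx": 0,"ry": 0,"rz": 0,"hand": 0.3},{"x": 0,"y": 0.001,"z": 0,"rx": 0,"ry": 0,"rz": 0,"hand": 0.3},{"x": 0,"y": 0.001,"z": 0,"rx": 0,"ry": 0,"rz": 0,"hand": 0.3},{"x": 0,"y": 0.001,"z": 0,"rx": 0,"ry": 0,"rz": 0,"hand": 0.3},{"x": 0,"y": 0,"z": 0,"rx": 0,"ry": 0,"rz": 0,"hand": 0.3}], newtons=40)

```text
clock: 6.45
ee_pos: [0.4803, 0.0283, 0.2919]
tool_rot: [-180.0, 0.1, 169.9]
ft_force: [4.4, -4.8, 1.1]
finger_gap: 0.0372
gripper_force: 44.3
```

Run:
```python
from h import *
al=np.radians(79.9);Y=np.array([np.cos(al),np.sin(al),0]);X=np.array([Y[1],-Y[0],0])
s={'ee_pos':[.4787,.0195,.2919],'tool_rot':[180,.1,169.9]}
f=lambda u,v:(300+u/2,140+(v-320)/1.4)
def sh(n,p): print(n,'x',round(X@p,4),'y',round(Y@p,4))
for n,q,z in[('fj top far',(480,387),.1),('fj top near',(433,541),.1),('fj bottom far',(385,365),.03),('mj far',(280,385),.1),('mj near',(235,555),.1),('base top far R',(410,405),.08)]:
    sh(n,plane(ray('wrist',*f(*q),s),z))
g=lambda u,v:(230+u/4,190+v/4)
for n,q,z in[('S fj far',(420,128),.1),('S mj far',(308,97),.1),('S mj near',(280,195),.1),('S fj near',(398,215),.1)]:
    sh(n,plane(ray('scene',*g(*q)),z))
```

```text
fj top far x 0.4269 y 0.2757
fj top near x 0.513 y 0.2827
fj bottom far x 0.4323 y 0.2845
mj far x 0.4282 y 0.193
mj near x 0.5102 y 0.1934
base top far R x 0.4423 y 0.2617
S fj far x 0.4362 y 0.2839
S mj far x 0.4332 y 0.1959
S mj near x 0.5206 y 0.1968
S fj near x 0.5127 y 0.2845
```

The fixed face is at y'≈0.283 and the jaw face at 0.204 now, so clamping should come at D≈57 mm, with D now 38 mm. I move another 12 mm, then proceed in small steps.

>>> servo_tool(increments=[{"x": 0,"y": 0.001,"z": 0,"rx": 0,"ry": 0,"rz": 0,"hand": 0.3},{"x": 0,"y": 0.001,"z": 0,"rx": 0,"ry": 0,"rz": 0,"hand": 0.3},{"x": 0,"y": 0.001,"z": 0,"rx": 0,"ry": 0,"rz": 0,"hand": 0.3},{"x": 0,"y": 0.001,"z": 0,"rx": 0,"ry": 0,"rz": 0,"hand": 0.3},{"x": 0,"y": 0.001,"z": 0,"rx": 0,"ry": 0,"rz": 0,"hand": 0.3},{"x": 0,"y": 0.001,"z": 0,"rx": 0,"ry": 0,"rz": 0,"hand": 0.3},{"x": 0,"y": 0.001,"z": 0,"rx": 0,"ry": 0,"rz": 0,"hand": 0.3},{"x": 0,"y": 0.001,"z": 0,"rx": 0,"ry": 0,"rz": 0,"hand": 0.3},{"x": 0,"y": 0.001,"z": 0,"rx": 0,"ry": 0,"rz": 0,"hand": 0.3},{"x": 0,"y": 0.001,"z": 0,"rx": 0,"ry": 0,"rz": 0,"hand": 0.3},{"x": 0,"y": 0.001,"z": 0,"rx": 0,"ry": 0,"rz": 0,"hand": 0.3},{"x": 0,"y": 0.001,"z": 0,"rx": 0,"ry": 0,"rz": 0,"hand": 0.3},{"x": 0,"y": 0,"z": 0,"rx": 0,"ry": 0,"rz": 0,"hand": 0.3}], newtons=40)

```text
clock: 7.53
ee_pos: [0.4824, 0.04, 0.2919]
tool_rot: [-180.0, 0.1, 169.9]
ft_force: [4.1, -5.5, 0.0]
finger_gap: 0.0372
gripper_force: 44.5
```

>>> servo_tool(increments=[{"x": 0,"y": 0.0005,"z": 0,"rx": 0,"ry": 0,"rz": 0,"hand": 0.3},{"x": 0,"y": 0.0005,"z": 0,"rx": 0,"ry": 0,"rz": 0,"hand": 0.3},{"x": 0,"y": 0.0005,"z": 0,"rx": 0,"ry": 0,"rz": 0,"hand": 0.3},{"x": 0,"y": 0.0005,"z": 0,"rx": 0,"ry": 0,"rz": 0,"hand": 0.3},{"x": 0,"y": 0,"z": 0,"rx": 0,"ry": 0,"rz": 0,"hand": 0.3}], newtons=40)

```text
clock: 7.95
ee_pos: [0.4827, 0.0419, 0.2919]
tool_rot: [-180.0, 0.1, 169.9]
ft_force: [4.5, -6.2, 0.4]
finger_gap: 0.037
gripper_force: 44.8
```

>>> servo_tool(increments=[{"x": 0,"y": 0.0005,"z": 0,"rx": 0,"ry": 0,"rz": 0,"hand": 0.3},{"x": 0,"y": 0.0005,"z": 0,"rx": 0,"ry": 0,"rz": 0,"hand": 0.3},{"x": 0,"y": 0.0005,"z": 0,"rx": 0,"ry": 0,"rz": 0,"hand": 0.3},{"x": 0,"y": 0,"z": 0,"rx": 0,"ry": 0,"rz": 0,"hand": 0.3}], newtons=40)

```text
clock: 8.28
ee_pos: [0.483, 0.0434, 0.2919]
tool_rot: [-180.0, 0.1, 169.9]
ft_force: [4.1, -6.4, 0.0]
finger_gap: 0.0371
gripper_force: 45.0
```

>>> servo_tool(increments=[{"x": 0,"y": 0.0005,"z": 0,"rx": 0,"ry": 0,"rz": 0,"hand": 0.3},{"x": 0,"y": 0.0005,"z": 0,"rx": 0,"ry": 0,"rz": 0,"hand": 0.3},{"x": 0,"y": 0,"z": 0,"rx": 0,"ry": 0,"rz": 0,"hand": 0.3}], newtons=40)

```text
clock: 8.53
ee_pos: [0.483, 0.0437, 0.2919]
tool_rot: [-179.9, 0.1, 169.9]
ft_force: [3.8, -11.7, 1.5]
finger_gap: 0.0366
gripper_force: 48.2
```

>>> servo_tool(increments=[{"x": 0,"y": 0.0005,"z": 0,"rx": 0,"ry": 0,"rz": 0,"hand": 0.3},{"x": 0,"y": 0,"z": 0,"rx": 0,"ry": 0,"rz": 0,"hand": 0.3}], newtons=40)

```text
clock: 8.7
ee_pos: [0.4831, 0.0439, 0.2919]
tool_rot: [-179.9, 0.1, 170.0]
ft_force: [3.5, -15.4, 2.0]
finger_gap: 0.0367
gripper_force: 49.8
```

>>> servo_tool(increments=[{"x": 0,"y": 0.0005,"z": 0,"rx": 0,"ry": 0,"rz": 0,"hand": 0.3},{"x": 0,"y": 0,"z": 0,"rx": 0,"ry": 0,"rz": 0,"hand": 0.3},{"x": 0,"y": 0,"z": 0,"rx": 0,"ry": 0,"rz": 0,"hand": 0.3}], newtons=40)

```text
clock: 8.95
ee_pos: [0.4831, 0.0441, 0.2919]
tool_rot: [-179.8, 0.1, 170.0]
ft_force: [3.5, -18.0, 2.5]
finger_gap: 0.037
gripper_force: 51.2
```

>>> servo_tool(increments=[{"x": 0,"y": 0.0005,"z": 0,"rx": 0,"ry": 0,"rz": 0,"hand": 0.3},{"x": 0,"y": 0.0005,"z": 0,"rx": 0,"ry": 0,"rz": 0,"hand": 0.3},{"x": 0,"y": 0,"z": 0,"rx": 0,"ry": 0,"rz": 0,"hand": 0.3},{"x": 0,"y": 0,"z": 0,"rx": 0,"ry": 0,"rz": 0,"hand": 0.3}], newtons=40)

```text
clock: 9.28
ee_pos: [0.4832, 0.0444, 0.2919]
tool_rot: [-179.7, 0.1, 170.0]
ft_force: [3.4, -24.8, 4.1]
finger_gap: 0.0368
gripper_force: 54.3
```

Contact: about 20 N at D=54.4 mm. The rack phase (8 mm pitch from the seated start) puts the nearest seat behind at D=48, so I back off there while still pinched, then open.

>>> servo_tool(increments=[{"x": 0,"y": -0.001,"z": 0,"rx": 0,"ry": 0,"rz": 0,"hand": 0.3},{"x": 0,"y": -0.001,"z": 0,"rx": 0,"ry": 0,"rz": 0,"hand": 0.3},{"x": 0,"y": -0.0015,"z": 0,"rx": 0,"ry": 0,"rz": 0,"hand": 0.3},{"x": 0,"y": -0.0015,"z": 0,"rx": 0,"ry": 0,"rz": 0,"hand": 0.3},{"x": 0,"y": -0.0015,"z": 0,"rx": 0,"ry": 0,"rz": 0,"hand": 0.3},{"x": 0,"y": -0.001,"z": 0,"rx": 0,"ry": 0,"rz": 0,"hand": 0.3},{"x": 0,"y": -0.001,"z": 0,"rx": 0,"ry": 0,"rz": 0,"hand": 0.3},{"x": 0,"y": 0,"z": 0,"rx": 0,"ry": 0,"rz": 0,"hand": 0.3},{"x": 0,"y": 0,"z": 0,"rx": 0,"ry": 0,"rz": 0,"hand": 0.3}], newtons=40)

```text
clock: 10.03
ee_pos: [0.4821, 0.0386, 0.2919]
tool_rot: [179.9, 0.1, 169.9]
ft_force: [3.9, 0.8, -0.8]
finger_gap: 0.037
gripper_force: 43.0
```

>>> servo_tool(increments=[{"x": 0,"y": -0.0004,"z": 0,"rx": 0,"ry": 0,"rz": 0,"hand": 0.3},{"x": 0,"y": 0,"z": 0,"rx": 0,"ry": 0,"rz": 0,"hand": 0.3},{"x": 0,"y": 0,"z": 0,"rx": 0,"ry": 0,"rz": 0,"hand": 0.5},{"x": 0,"y": 0,"z": 0,"rx": 0,"ry": 0,"rz": 0,"hand": 0.6},{"x": 0,"y": 0,"z": 0,"rx": 0,"ry": 0,"rz": 0,"hand": 0.6},{"x": 0,"y": 0,"z": 0,"rx": 0,"ry": 0,"rz": 0,"hand": 0.6},{"x": 0,"y": 0,"z": 0,"rx": 0,"ry": 0,"rz": 0,"hand": 0.6},{"x": 0,"y": 0,"z": 0,"rx": 0,"ry": 0,"rz": 0,"hand": 0.6}], newtons=20)

```text
clock: 10.7
ee_pos: [0.4811, 0.0378, 0.2916]
tool_rot: [-180.0, -0.0, 169.9]
ft_force: [-0.2, -0.3, 0.2]
finger_gap: 0.0512
gripper_force: 0.0
```

>>> servo_tool(increments=[{"x": 0,"y": 0.0025,"z": 0.001,"rx": 0,"ry": 0,"rz": 0,"hand": 0.6},{"x": 0,"y": 0.0025,"z": 0,"rx": 0,"ry": 0,"rz": 0,"hand": 0.6},{"x": 0,"y": 0,"z": 0,"rx": 0,"ry": 0,"rz": 0,"hand": 0.6}], newtons=20)

```text
clock: 10.95
ee_pos: [0.4823, 0.0431, 0.2906]
tool_rot: [-180.0, -0.0, 169.9]
ft_force: [-0.5, 0.4, 0.3]
finger_gap: 0.0513
gripper_force: 0.0
```

Run:
```python
from h import *
s=sense();print(s['ee_pos'],s['ft_force'])
b=camera('wrist');cv2.imwrite('pics/w5.png',b)
a=cv2.imread('pics/w2.png');r=cv2.imread('pics/w4.png')
# w2 crop px: post x 226-256, lever x 298-328, tops at row ~330
for n,(x0,x1,y0,y1) in {'post':(222,258,285,340),'lever':(298,330,285,340)}.items():
    for nm,i in(('rest2->now',b),('rest2->pinched',r)):
        R=cv2.matchTemplate(i[265:360,190:370],a[y0:y1,x0:x1],cv2.TM_CCOEFF_NORMED);_,v,_,p=cv2.minMaxLoc(R)
        print(n,nm,round(v,3),'dx',p[0]+190-x0,'dy',p[1]+265-y0)
```

```text
[0.4823 0.0431 0.2906] [-0.525   0.3909  0.3063]
post rest2->now 0.971 dx -1 dy 0
post rest2->pinched 0.907 dx 12 dy -2
lever rest2->now 0.968 dx -2 dy -1
lever rest2->pinched 0.684 dx -15 dy -2
```

The lever is back at rest: it is within about 1 px of its seated look, against roughly 27 px when pinched. Next I lift, shift back over the crank grip (y'≈−0.045) and turn 90°.

>>> servo_tool(increments=[{"x": 0,"y": -0.005,"z": 0,"rx": 0,"ry": 0,"rz": 0,"hand": 0.75},{"x": 0,"y": 0,"z": -0.025,"rx": 0,"ry": 0,"rz": 0,"hand": 1},{"x": 0,"y": 0,"z": -0.025,"rx": 0,"ry": 0,"rz": 0,"hand": 1},{"x": 0,"y": 0,"z": -0.025,"rx": 0,"ry": 0,"rz": 0,"hand": 1},{"x": 0,"y": -0.033,"z": -0.01,"rx": 0,"ry": 0,"rz": 0,"hand": 1},{"x": 0,"y": -0.033,"z": 0,"rx": 0,"ry": 0,"rz": 0,"hand": 1},{"x": 0,"y": -0.034,"z": 0,"rx": 0,"ry": 0,"rz": 0,"hand": 1},{"x": 0,"y": -0.034,"z": 0,"rx": 0,"ry": 0,"rz": 0,"hand": 1},{"x": -0.003,"y": -0.033,"z": 0,"rx": 0,"ry": 0,"rz": 0,"hand": 1},{"x": 0,"y": 0,"z": 0,"rx": 0,"ry": 0,"rz": 7,"hand": 1},{"x": 0,"y": 0,"z": 0,"rx": 0,"ry": 0,"rz": 7,"hand": 1},{"x": 0,"y": 0,"z": 0,"rx": 0,"ry": 0,"rz": 7,"hand": 1},{"x": 0,"y": 0,"z": 0,"rx": 0,"ry": 0,"rz": 7,"hand": 1},{"x": 0,"y": 0,"z": 0,"rx": 0,"ry": 0,"rz": 7,"hand": 1},{"x": 0,"y": 0,"z": 0,"rx": 0,"ry": 0,"rz": 7,"hand": 1},{"x": 0,"y": 0,"z": 0,"rx": 0,"ry": 0,"rz": 7,"hand": 1},{"x": 0,"y": 0,"z": 0,"rx": 0,"ry": 0,"rz": 7,"hand": 1},{"x": 0,"y": 0,"z": 0,"rx": 0,"ry": 0,"rz": 7,"hand": 1},{"x": 0,"y": 0,"z": 0,"rx": 0,"ry": 0,"rz": 7,"hand": 1},{"x": 0,"y": 0,"z": 0,"rx": 0,"ry": 0,"rz": 7,"hand": 1}], newtons=20)

```text
clock: 12.67
ee_pos: [0.4549, -0.1273, 0.3757]
tool_rot: [-180.0, -0.0, 92.6]
ft_force: [-0.1, -0.1, 0.3]
finger_gap: 0.0858
gripper_force: 0.0
```

>>> servo_tool(increments=[{"x": 0,"y": 0,"z": 0,"rx": 0,"ry": 0,"rz": 7,"hand": 1},{"x": 0,"y": 0,"z": 0,"rx": 0,"ry": 0,"rz": 6,"hand": 1},{"x": 0,"y": 0,"z": 0,"rx": 0,"ry": 0,"rz": 0,"hand": 1}], newtons=20)

```text
clock: 12.92
ee_pos: [0.4549, -0.1273, 0.3757]
tool_rot: [-180.0, 0.0, 79.6]
ft_force: [-0.8, 0.5, -0.1]
finger_gap: 0.0855
gripper_force: 0.0
```

Run:
```python
from h import *
al=np.radians(79.9);Y=np.array([np.cos(al),np.sin(al),0]);X=np.array([Y[1],-Y[0],0])
s=sense();p=np.array(s['ee_pos']);print(p,s['tool_rot'],'x',X@p,'y',Y@p,s['clock'],s['ft_force'],s['joint_positions'])
S=camera('scene');D=camera('side');W=camera('wrist');cv2.imwrite('pics/S6.png',S);cv2.imwrite('pics/D6.png',D);cv2.imwrite('pics/W6.png',W)
def brown(im):
    b,g,r=[im[...,i].astype(int) for i in range(3)]
    return ((r>45)&(r<125)&(r>1.5*b)&(r-g>18)&(g<75)).astype(np.uint8)
for n,im,q in(('scene',S,[.4615,-.125,.127]),('side',D,0),('wrist',W,0)):
    n_,l,st,c=cv2.connectedComponentsWithStats(brown(im))
    for i in range(1,n_):
        if 25<st[i,4]<4000: print(n,st[i],c[i])
# prediction of the grip ends
for yy in(-.088,-.016):
    P=X*.470+Y*(.0105+yy)+np.array([0,0,.127])
    for n in('scene','side'):
        c=calibration(n);q=c['world_to_cam'][:3]@np.r_[P,1];q=c['camera_matrix']@q;print(n,yy,q[:2]/q[2])
```

```text
[ 0.4549 -0.1273  0.3757] [-179.9986    0.0014   79.6236] x 0.4701647407240649 y -0.045526033283943945 12.9167 [-0.8375  0.5273 -0.0762] [-15.8121   8.4699 113.438   -0.0018  58.0934  -5.4347]
scene [ 114    0   36   61 1085] [131.7382  29.141 ]
scene [175  64  14   4  30] [182.0333  64.9667]
scene [310 108  21  32 305] [320.9279 123.5607]
scene [ 64 123  19   7  43] [ 71.9302 125.186 ]
scene [ 73 126  20   6  34] [ 81.7353 129.1471]
scene [425 134  23  34 364] [434.7115 153.0852]
scene [ 59 138  16   4  36] [ 65.8333 139.6944]
scene [472 139  22  39 342] [482.5819 157.4211]
scene [446 142  15  27 181] [452.8343 154.9613]
scene [459 143  15  27 187] [465.6898 155.984 ]
scene [ 55 144  36   7 110] [ 70.4273 147.1727]
scene [296 158  37  28 105] [312.419  173.1714]
scene [327 167  34  23 261] [344.2644 178.9808]
scene [340 166  17   9  26] [347.4615 170.0769]
scene [523 177  37  68 258] [539.814  204.7326]
scene [269 187  42  22 211] [293.5498 196.3555]
scene [537 190  23  27  57] [549.2456 202.7544]
scene [220 197  23  11 127] [231.5591 201.874 ]
scene [280 202  15   8  57] [286.6842 
[... 1696 characters left out ...]
  33  16 151] [264.4106 361.0662]
wrist [  0   0  19  19 274] [9.4964 6.9964]
wrist [  25    0   83   39 1331] [65.3531 14.2194]
wrist [409   0   9 116 436] [413.5161  55.6835]
wrist [539   0  21  70 106] [546.1604  35.6698]
wrist [201  66  23  39 703] [211.9644  85.6885]
wrist [ 268  148   27  104 2445] [281.1538 200.4372]
wrist [ 525  326   35   94 1568] [548.8546 384.8265]
wrist [291 328  71  37 872] [327.453  341.1365]
wrist [490 330  15  10  27] [497.2963 336.0741]
wrist [  0 361  10  17  49] [  3.7959 368.3061]
wrist [  0 392  29  28 407] [ 13.6929 408.2899]
scene -0.088 [217.3992 198.4178]
side -0.088 [320.9955 170.9812]
scene -0.016 [239.867  203.9647]
side -0.016 [312.7361 187.3693]
```

Run:
```python
from h import *
al=np.radians(79.9);Y=np.array([np.cos(al),np.sin(al),0]);X=np.array([Y[1],-Y[0],0])
s={'ee_pos':[.4549,-.1273,.3757],'tool_rot':[180,0,79.62]}
rs=[ray('scene',231.6,201.9),ray('side',316.7,179.8),ray('wrist',281.2,200.4,s)]
def sh(p,*a): print(X@p,Y@p,p[2],*a)
sh(*tri(*rs));sh(*tri(*rs[:2]));sh(*tri(rs[0],rs[2]));sh(*tri(*rs[1:]))
for v in(148,252): sh(plane(ray('wrist',281,v,s),.127))
```

```text
0.47026572947062967 -0.03223469312453203 0.130030834559757 0.002386178806579893
0.4696839559028117 -0.03260686777525422 0.12965648491142115 0.0019344792522181578
0.47120328660974165 -0.03167133841742151 0.12941629533403246 0.0004227484774562982
0.46967893099805325 -0.03204151310394571 0.1315207217592626 0.0015929311795248697
0.4711641765192471 0.00437436193356347 0.127
0.47095288426962467 -0.07335071706521513 0.127
```

The grip centre triangulates to x'=0.470, y'=−0.033, z=0.130, all consistent with the crank at 0. I shift 8 mm, descend and pinch.

>>> servo_tool(increments=[{"x": 0.0085,"y": 0.0005,"z": 0.01,"rx": 0,"ry": 0,"rz": 0,"hand": 1},{"x": 0,"y": 0,"z": 0.02,"rx": 0,"ry": 0,"rz": 0,"hand": 1},{"x": 0,"y": 0,"z": 0.02,"rx": 0,"ry": 0,"rz": 0,"hand": 1},{"x": 0,"y": 0,"z": 0.02,"rx": 0,"ry": 0,"rz": 0,"hand": 1},{"x": 0,"y": 0,"z": 0.015,"rx": 0,"ry": 0,"rz": 0,"hand": 0.7},{"x": 0,"y": 0,"z": 0.0075,"rx": 0,"ry": 0,"rz": 0,"hand": 0.5},{"x": 0,"y": 0,"z": 0,"rx": 0,"ry": 0,"rz": 0,"hand": 0.3},{"x": 0,"y": 0,"z": 0,"rx": 0,"ry": 0,"rz": 0,"hand": 0.15},{"x": 0,"y": 0,"z": 0,"rx": 0,"ry": 0,"rz": 0,"hand": 0.15},{"x": 0,"y": 0,"z": 0,"rx": 0,"ry": 0,"rz": 0,"hand": 0.15},{"x": 0,"y": 0,"z": 0,"rx": 0,"ry": 0,"rz": 0,"hand": 0.15}], newtons=25)

```text
clock: 13.98
ee_pos: [0.4574, -0.1188, 0.284]
tool_rot: [179.9, 0.0, 79.9]
ft_force: [0.6, -0.3, 1.4]
finger_gap: 0.0173
gripper_force: 25.9
```

Gripped, with a gap of 17.3 mm. I work out rows for the circle at 6° per row with the 10 mm/turn advance.

```bash
cat > arc.py <<'E'
import sys,numpy as np,json
a,b,st=map(float,sys.argv[1:])
t=np.radians(np.arange(a,b+1e-6,st));y=np.round(40*np.sin(t),1);z=np.round(-40*np.cos(t),1);x=np.round(np.degrees(t)/36,1)
for i in range(len(t)-1): print('{"x": %g, "y": %g, "z": %g, "rx": 0, "ry": 0, "rz": 0, "hand": 0.15},'%tuple(round(float(v[i+1]-v[i])/1000,5) for v in(x,y,z)),end=' ')
print()
E
python3 arc.py 0 90 6;python3 arc.py 90 180 6
```

```text
{"x": 0.0002, "y": 0.0042, "z": 0.0002, "rx": 0, "ry": 0, "rz": 0, "hand": 0.15}, {"x": 0.0001, "y": 0.0041, "z": 0.0007, "rx": 0, "ry": 0, "rz": 0, "hand": 0.15}, {"x": 0.0002, "y": 0.0041, "z": 0.0011, "rx": 0, "ry": 0, "rz": 0, "hand": 0.15}, {"x": 0.0002, "y": 0.0039, "z": 0.0015, "rx": 0, "ry": 0, "rz": 0, "hand": 0.15}, {"x": 0.0001, "y": 0.0037, "z": 0.0019, "rx": 0, "ry": 0, "rz": 0, "hand": 0.15}, {"x": 0.0002, "y": 0.0035, "z": 0.0022, "rx": 0, "ry": 0, "rz": 0, "hand": 0.15}, {"x": 0.0002, "y": 0.0033, "z": 0.0027, "rx": 0, "ry": 0, "rz": 0, "hand": 0.15}, {"x": 0.0001, "y": 0.0029, "z": 0.0029, "rx": 0, "ry": 0, "rz": 0, "hand": 0.15}, {"x": 0.0002, "y": 0.0027, "z": 0.0033, "rx": 0, "ry": 0, "rz": 0, "hand": 0.15}, {"x": 0.0002, "y": 0.0022, "z": 0.0035, "rx": 0, "ry": 0, "rz": 0, "hand": 0.15}, {"x": 0.0001, "y": 0.0019, "z": 0.0037, "rx": 0, "ry": 0, "rz": 0, "hand": 0.15}, {"x": 0.0002, "y": 0.0015, "z": 0.0039, "rx": 0, "ry": 0, "rz": 0, "hand": 0.15}, {"x": 0.0002, "y": 0.0011, "z": 0.0041, "rx": 0, "ry": 0, "rz": 0, "hand": 0.15}, {"x": 0.0001, "y": 0.0007, "z": 0.
[... 675 characters left out ...]
 0, "ry": 0, "rz": 0, "hand": 0.15}, {"x": 0.0001, "y": -0.0029, "z": 0.0029, "rx": 0, "ry": 0, "rz": 0, "hand": 0.15}, {"x": 0.0002, "y": -0.0033, "z": 0.0027, "rx": 0, "ry": 0, "rz": 0, "hand": 0.15}, {"x": 0.0002, "y": -0.0035, "z": 0.0022, "rx": 0, "ry": 0, "rz": 0, "hand": 0.15}, {"x": 0.0001, "y": -0.0037, "z": 0.0019, "rx": 0, "ry": 0, "rz": 0, "hand": 0.15}, {"x": 0.0002, "y": -0.0039, "z": 0.0015, "rx": 0, "ry": 0, "rz": 0, "hand": 0.15}, {"x": 0.0002, "y": -0.0041, "z": 0.0011, "rx": 0, "ry": 0, "rz": 0, "hand": 0.15}, {"x": 0.0001, "y": -0.0041, "z": 0.0007, "rx": 0, "ry": 0, "rz": 0, "hand": 0.15}, {"x": 0.0002, "y": -0.0042, "z": 0.0002, "rx": 0, "ry": 0, "rz": 0, "hand": 0.15},
```

>>> servo_tool(increments=[{"x": 0.0002,"y": 0.0042,"z": 0.0002,"rx": 0,"ry": 0,"rz": 0,"hand": 0.15},{"x": 0.0001,"y": 0.0041,"z": 0.0007,"rx": 0,"ry": 0,"rz": 0,"hand": 0.15},{"x": 0.0002,"y": 0.0041,"z": 0.0011,"rx": 0,"ry": 0,"rz": 0,"hand": 0.15},{"x": 0.0002,"y": 0.0039,"z": 0.0015,"rx": 0,"ry": 0,"rz": 0,"hand": 0.15},{"x": 0.0001,"y": 0.0037,"z": 0.0019,"rx": 0,"ry": 0,"rz": 0,"hand": 0.15}], newtons=45)

```text
clock: 14.4
ee_pos: [0.4768, -0.1216, 0.2787]
tool_rot: [-180.0, 0.0, 79.9]
ft_force: [-5.4, 0.6, 11.2]
finger_gap: 0.0164
gripper_force: 45.2
```

>>> servo_tool(increments=[{"x": 0.0002,"y": 0.0035,"z": 0.0022,"rx": 0,"ry": 0,"rz": 0,"hand": 0.15},{"x": 0.0002,"y": 0.0033,"z": 0.0027,"rx": 0,"ry": 0,"rz": 0,"hand": 0.15},{"x": 0.0001,"y": 0.0029,"z": 0.0029,"rx": 0,"ry": 0,"rz": 0,"hand": 0.15},{"x": 0.0002,"y": 0.0027,"z": 0.0033,"rx": 0,"ry": 0,"rz": 0,"hand": 0.15},{"x": 0.0002,"y": 0.0022,"z": 0.0035,"rx": 0,"ry": 0,"rz": 0,"hand": 0.15},{"x": 0.0001,"y": 0.0019,"z": 0.0037,"rx": 0,"ry": 0,"rz": 0,"hand": 0.15},{"x": 0.0002,"y": 0.0015,"z": 0.0039,"rx": 0,"ry": 0,"rz": 0,"hand": 0.15},{"x": 0.0002,"y": 0.0011,"z": 0.0041,"rx": 0,"ry": 0,"rz": 0,"hand": 0.15},{"x": 0.0001,"y": 0.0007,"z": 0.0041,"rx": 0,"ry": 0,"rz": 0,"hand": 0.15},{"x": 0.0002,"y": 0.0002,"z": 0.0042,"rx": 0,"ry": 0,"rz": 0,"hand": 0.15}], newtons=45)

```text
clock: 15.23
ee_pos: [0.4975, -0.1235, 0.2442]
tool_rot: [179.9, 0.0, 79.9]
ft_force: [-2.8, -1.0, 8.7]
finger_gap: 0.0163
gripper_force: 45.0
```

>>> servo_tool(increments=[{"x": 0.0002,"y": -0.0002,"z": 0.0042,"rx": 0,"ry": 0,"rz": 0,"hand": 0.15},{"x": 0.0001,"y": -0.0007,"z": 0.0041,"rx": 0,"ry": 0,"rz": 0,"hand": 0.15},{"x": 0.0002,"y": -0.0011,"z": 0.0041,"rx": 0,"ry": 0,"rz": 0,"hand": 0.15},{"x": 0.0002,"y": -0.0015,"z": 0.0039,"rx": 0,"ry": 0,"rz": 0,"hand": 0.15},{"x": 0.0001,"y": -0.0019,"z": 0.0037,"rx": 0,"ry": 0,"rz": 0,"hand": 0.15},{"x": 0.0002,"y": -0.0022,"z": 0.0035,"rx": 0,"ry": 0,"rz": 0,"hand": 0.15},{"x": 0.0002,"y": -0.0027,"z": 0.0033,"rx": 0,"ry": 0,"rz": 0,"hand": 0.15}], newtons=45)

```text
clock: 15.82
ee_pos: [0.4882, -0.1206, 0.2177]
tool_rot: [179.8, 0.0, 79.9]
ft_force: [0.2, 0.5, 12.3]
finger_gap: 0.0166
gripper_force: 45.3
```

>>> servo_tool(increments=[{"x": 0.0001,"y": -0.0029,"z": 0.0029,"rx": 0,"ry": 0,"rz": 0,"hand": 0.15},{"x": 0.0002,"y": -0.0033,"z": 0.0027,"rx": 0,"ry": 0,"rz": 0,"hand": 0.15},{"x": 0.0002,"y": -0.0035,"z": 0.0022,"rx": 0,"ry": 0,"rz": 0,"hand": 0.15},{"x": 0.0001,"y": -0.0037,"z": 0.0019,"rx": 0,"ry": 0,"rz": 0,"hand": 0.15}], newtons=45)

```text
clock: 16.15
ee_pos: [0.4763, -0.1179, 0.2085]
tool_rot: [179.6, 0.0, 79.9]
ft_force: [5.7, 0.4, 11.2]
finger_gap: 0.0162
gripper_force: 45.3
```

>>> servo_tool(increments=[{"x": 0.0002,"y": -0.0039,"z": 0.0015,"rx": 0,"ry": 0,"rz": 0,"hand": 0.15},{"x": 0.0002,"y": -0.0041,"z": 0.0011,"rx": 0,"ry": 0,"rz": 0,"hand": 0.15},{"x": 0.0001,"y": -0.0041,"z": 0.0007,"rx": 0,"ry": 0,"rz": 0,"hand": 0.15},{"x": 0.0002,"y": -0.0042,"z": 0.0002,"rx": 0,"ry": 0,"rz": 0,"hand": 0.15}], newtons=45)

```text
clock: 16.48
ee_pos: [0.4613, -0.1146, 0.2048]
tool_rot: [179.4, 0.0, 79.9]
ft_force: [10.5, -1.9, -4.2]
finger_gap: 0.017
gripper_force: 44.1
```

```bash
for r in "180 222" "222 264" "264 306" "306 360"; do python3 arc.py $r 6; done
```

```text
{"x": 0.0002, "y": -0.0042, "z": -0.0002, "rx": 0, "ry": 0, "rz": 0, "hand": 0.15}, {"x": 0.0001, "y": -0.0041, "z": -0.0007, "rx": 0, "ry": 0, "rz": 0, "hand": 0.15}, {"x": 0.0002, "y": -0.0041, "z": -0.0011, "rx": 0, "ry": 0, "rz": 0, "hand": 0.15}, {"x": 0.0002, "y": -0.0039, "z": -0.0015, "rx": 0, "ry": 0, "rz": 0, "hand": 0.15}, {"x": 0.0001, "y": -0.0037, "z": -0.0019, "rx": 0, "ry": 0, "rz": 0, "hand": 0.15}, {"x": 0.0002, "y": -0.0035, "z": -0.0022, "rx": 0, "ry": 0, "rz": 0, "hand": 0.15}, {"x": 0.0002, "y": -0.0033, "z": -0.0027, "rx": 0, "ry": 0, "rz": 0, "hand": 0.15}, 
{"x": 0.0001, "y": -0.0029, "z": -0.0029, "rx": 0, "ry": 0, "rz": 0, "hand": 0.15}, {"x": 0.0002, "y": -0.0027, "z": -0.0033, "rx": 0, "ry": 0, "rz": 0, "hand": 0.15}, {"x": 0.0002, "y": -0.0022, "z": -0.0035, "rx": 0, "ry": 0, "rz": 0, "hand": 0.15}, {"x": 0.0001, "y": -0.0019, "z": -0.0037, "rx": 0, "ry": 0, "rz": 0, "hand": 0.15}, {"x": 0.0002, "y": -0.0015, "z": -0.0039, "rx": 0, "ry": 0, "rz": 0, "hand": 0.15}, {"x": 0.0002, "y": -0.0011, "z": -0.0041, "rx": 0, "ry": 0, "rz": 0, "hand": 0.15}, {"x": 0
[... 707 characters left out ...]
 0, "ry": 0, "rz": 0, "hand": 0.15}, {"x": 0.0001, "y": 0.0029, "z": -0.0029, "rx": 0, "ry": 0, "rz": 0, "hand": 0.15}, {"x": 0.0002, "y": 0.0033, "z": -0.0027, "rx": 0, "ry": 0, "rz": 0, "hand": 0.15}, {"x": 0.0002, "y": 0.0035, "z": -0.0022, "rx": 0, "ry": 0, "rz": 0, "hand": 0.15}, {"x": 0.0001, "y": 0.0037, "z": -0.0019, "rx": 0, "ry": 0, "rz": 0, "hand": 0.15}, {"x": 0.0002, "y": 0.0039, "z": -0.0015, "rx": 0, "ry": 0, "rz": 0, "hand": 0.15}, {"x": 0.0002, "y": 0.0041, "z": -0.0011, "rx": 0, "ry": 0, "rz": 0, "hand": 0.15}, {"x": 0.0001, "y": 0.0041, "z": -0.0007, "rx": 0, "ry": 0, "rz": 0, "hand": 0.15}, {"x": 0.0002, "y": 0.0042, "z": -0.0002, "rx": 0, "ry": 0, "rz": 0, "hand": 0.15},
```

>>> servo_tool(increments=[{"x": 0.0002,"y": -0.0042,"z": -0.0002,"rx": 0,"ry": 0,"rz": 0,"hand": 0.15},{"x": 0.0001,"y": -0.0041,"z": -0.0007,"rx": 0,"ry": 0,"rz": 0,"hand": 0.15},{"x": 0.0002,"y": -0.0041,"z": -0.0011,"rx": 0,"ry": 0,"rz": 0,"hand": 0.15},{"x": 0.0002,"y": -0.0039,"z": -0.0015,"rx": 0,"ry": 0,"rz": 0,"hand": 0.15}], newtons=45)

```text
clock: 16.82
ee_pos: [0.4439, -0.1107, 0.2073]
tool_rot: [179.7, 0.0, 79.9]
ft_force: [7.4, -0.8, -10.1]
finger_gap: 0.0163
gripper_force: 44.1
```

>>> servo_tool(increments=[{"x": 0.0001,"y": -0.0037,"z": -0.0019,"rx": 0,"ry": 0,"rz": 0,"hand": 0.15},{"x": 0.0002,"y": -0.0035,"z": -0.0022,"rx": 0,"ry": 0,"rz": 0,"hand": 0.15},{"x": 0.0002,"y": -0.0033,"z": -0.0027,"rx": 0,"ry": 0,"rz": 0,"hand": 0.15}], newtons=45)

```text
clock: 17.07
ee_pos: [0.433, -0.1082, 0.2139]
tool_rot: [179.8, 0.0, 79.9]
ft_force: [6.1, 0.7, -9.8]
finger_gap: 0.0167
gripper_force: 44.1
```

>>> servo_tool(increments=[{"x": 0.0001,"y": -0.0029,"z": -0.0029,"rx": 0,"ry": 0,"rz": 0,"hand": 0.15},{"x": 0.0002,"y": -0.0027,"z": -0.0033,"rx": 0,"ry": 0,"rz": 0,"hand": 0.15}], newtons=45)

```text
clock: 17.23
ee_pos: [0.4273, -0.1068, 0.22]
tool_rot: [179.8, -0.0, 79.9]
ft_force: [5.0, 1.1, -9.7]
finger_gap: 0.0167
gripper_force: 44.1
```

```bash
cat > st.py <<'E'
from h import *
al=np.radians(79.9);Y=np.array([np.cos(al),np.sin(al),0]);X=np.array([Y[1],-Y[0],0])
s=sense();p=np.array(s['ee_pos']);f=np.array(s['ft_force'])
dx,dz=X@p-.4708,p[2]-.243
th=np.arctan2(dx,dz);t=X*np.cos(th)-np.array([0,0,np.sin(th)]);n=X*np.sin(th)+np.array([0,0,np.cos(th)])
print('th',np.degrees(th)%360,'r',np.hypot(dx,dz),'tan',-(f@t),'rad',f@n,'axial',f@Y,s['clock'])
E
python3 st.py
```

```text
th 233.7963683638862 r 0.03892096762408354 tan 10.637399184542808 rad 1.865927856455957 axial 1.9465488307079228 17.2333
```

Free running is about 10.6 N at 234°. I proceed with readings every two rows.

>>> servo_tool(increments=[{"x": 0.0002,"y": -0.0022,"z": -0.0035,"rx": 0,"ry": 0,"rz": 0,"hand": 0.15},{"x": 0.0001,"y": -0.0019,"z": -0.0037,"rx": 0,"ry": 0,"rz": 0,"hand": 0.15}], newtons=45)

```text
clock: 17.4
ee_pos: [0.423, -0.1057, 0.2272]
tool_rot: [179.9, -0.0, 79.9]
ft_force: [5.3, 2.9, -9.1]
finger_gap: 0.0165
gripper_force: 44.1
```

```bash
python3 st.py
```

```text
th 246.23955213858056 r 0.03913164799920937 tan 10.198747282158578 rad -0.6108232601690049 axial 3.735333736166021 17.4
```

>>> servo_tool(increments=[{"x": 0.0002,"y": -0.0015,"z": -0.0039,"rx": 0,"ry": 0,"rz": 0,"hand": 0.15},{"x": 0.0002,"y": -0.0011,"z": -0.0041,"rx": 0,"ry": 0,"rz": 0,"hand": 0.15}], newtons=45)

```text
clock: 17.57
ee_pos: [0.4202, -0.1049, 0.2353]
tool_rot: [179.9, 0.0, 79.9]
ft_force: [3.7, -0.9, -9.9]
finger_gap: 0.0161
gripper_force: 44.1
```

```bash
python3 st.py
```

```text
th 258.6850112520493 r 0.03943293842676437 tan 10.499927596319159 rad -1.8093949097604016 axial -0.21739879820206665 17.5667
```

>>> servo_tool(increments=[{"x": 0.0001,"y": -0.0007,"z": -0.0041,"rx": 0,"ry": 0,"rz": 0,"hand": 0.15},{"x": 0.0002,"y": -0.0002,"z": -0.0042,"rx": 0,"ry": 0,"rz": 0,"hand": 0.15}], newtons=45)

```text
clock: 17.73
ee_pos: [0.4192, -0.1045, 0.2436]
tool_rot: [179.9, 0.0, 79.9]
ft_force: [5.0, -3.8, -11.3]
finger_gap: 0.016
gripper_force: 44.1
```

```bash
python3 st.py
```

```text
th 270.84562180241693 r 0.03976554385103495 tan 11.168826828210968 rad -5.717629908923678 axial -2.8723047652986744 17.7333
```

>>> servo_tool(increments=[{"x": 0.0002,"y": 0.0002,"z": -0.0042,"rx": 0,"ry": 0,"rz": 0,"hand": 0.15},{"x": 0.0001,"y": 0.0007,"z": -0.0041,"rx": 0,"ry": 0,"rz": 0,"hand": 0.15}], newtons=45)

```text
clock: 17.9
ee_pos: [0.4199, -0.1045, 0.2518]
tool_rot: [180.0, 0.0, 79.9]
ft_force: [3.3, -4.1, -12.9]
finger_gap: 0.0163
gripper_force: 44.1
```

```bash
python3 st.py
```

```text
th 282.68760201993393 r 0.040044072073069974 tan 11.688119996567918 rad -6.703141904127397 axial -3.4776830356321025 17.9
```

Stiffening has begun at about 265°, so the target is about 325° and about 15–15.5 N.

>>> servo_tool(increments=[{"x": 0.0002,"y": 0.0011,"z": -0.0041,"rx": 0,"ry": 0,"rz": 0,"hand": 0.15},{"x": 0.0002,"y": 0.0015,"z": -0.0039,"rx": 0,"ry": 0,"rz": 0,"hand": 0.15}], newtons=45)

```text
clock: 18.07
ee_pos: [0.4222, -0.1046, 0.2596]
tool_rot: [-180.0, 0.0, 79.9]
ft_force: [3.1, -5.3, -14.2]
finger_gap: 0.0166
gripper_force: 44.1
```

```bash
python3 st.py
```

```text
th 294.24293484309453 r 0.04034479067522028 tan 11.289643031481274 rad -9.470742567827115 axial -4.6873450423386105 18.0667
```

>>> servo_tool(increments=[{"x": 0.0001,"y": 0.0019,"z": -0.0037,"rx": 0,"ry": 0,"rz": 0,"hand": 0.15},{"x": 0.0002,"y": 0.0022,"z": -0.0035,"rx": 0,"ry": 0,"rz": 0,"hand": 0.15}], newtons=45)

```text
clock: 18.23
ee_pos: [0.4259, -0.105, 0.2665]
tool_rot: [-179.9, 0.1, 79.9]
ft_force: [1.6, -7.4, -15.9]
finger_gap: 0.0165
gripper_force: 44.1
```

```bash
python3 st.py
```

```text
th 305.35119805119535 r 0.04056909231048088 tan 11.291850329949586 rad -11.565836476833628 axial -6.981204492366806 18.2333
```

The radial (−11 N) and axial (−7 N) side loads show a commanded centre about 2 mm high and 1 mm forward. I ease those out in the next rows.

>>> servo_tool(increments=[{"x": -0.0005,"y": 0.0027,"z": -0.0023,"rx": 0,"ry": 0,"rz": 0,"hand": 0.15},{"x": -0.0005,"y": 0.0029,"z": -0.0019,"rx": 0,"ry": 0,"rz": 0,"hand": 0.15}], newtons=45)

```text
clock: 18.4
ee_pos: [0.4301, -0.1063, 0.2702]
tool_rot: [-179.7, -0.0, 79.9]
ft_force: [-8.2, 2.6, -9.6]
finger_gap: 0.0166
gripper_force: 44.7
```

```bash
sed -i 's/-\.243/-.2415/' st.py; python3 st.py
```

```text
th 314.95008936845926 r 0.04059325731657778 tan 12.843045845046847 rad -0.7639923803747486 axial 1.1049530243455463 18.4
```

>>> servo_tool(increments=[{"x": 0,"y": 0.0033,"z": -0.0027,"rx": 0,"ry": 0,"rz": 0,"hand": 0.15},{"x": 0,"y": 0.0035,"z": -0.0022,"rx": 0,"ry": 0,"rz": 0,"hand": 0.15}], newtons=45)

```text
clock: 18.57
ee_pos: [0.4356, -0.1072, 0.2746]
tool_rot: [-179.4, -0.0, 79.9]
ft_force: [-13.5, 1.6, -3.7]
finger_gap: 0.0166
gripper_force: 45.4
```

```bash
python3 st.py
```

```text
th 325.112595944487 r 0.040404319754830456 tan 13.20891714735954 rad 4.745087899826481 axial -0.7785190245536064 18.5667
```

>>> servo_tool(increments=[{"x": 0,"y": 0.0037,"z": -0.0022,"rx": 0,"ry": 0,"rz": 0,"hand": 0.15}], newtons=45)

```text
clock: 18.65
ee_pos: [0.4388, -0.1078, 0.2767]
tool_rot: [-179.3, -0.0, 79.9]
ft_force: [-15.0, 1.6, -1.2]
finger_gap: 0.016
gripper_force: 45.7
```

```bash
python3 st.py
```

```text
th 330.54032229052495 r 0.04044787589244926 tan 13.69649510612232 rad 6.333625270438508 axial -1.0790998317426064 18.65
```

>>> servo_tool(increments=[{"x": 0,"y": 0.0039,"z": -0.0018,"rx": 0,"ry": 0,"rz": 0,"hand": 0.15}], newtons=45)

```text
clock: 18.73
ee_pos: [0.4424, -0.1084, 0.2786]
tool_rot: [-179.3, -0.0, 79.9]
ft_force: [-16.9, 1.4, 3.8]
finger_gap: 0.0164
gripper_force: 46.2
```

```bash
python3 st.py
```

```text
th 336.3697212827469 r 0.04048341674056713 tan 13.96350338119513 rad 10.309657200091442 axial -1.571303935701443 18.7333
```

>>> servo_tool(increments=[{"x": 0,"y": 0.0041,"z": -0.0025,"rx": 0,"ry": 0,"rz": 0,"hand": 0.15}], newtons=45)

```text
clock: 18.82
ee_pos: [0.4464, -0.1091, 0.281]
tool_rot: [-179.3, -0.0, 79.9]
ft_force: [-14.4, 3.9, -2.3]
finger_gap: 0.0164
gripper_force: 45.5
```

```bash
python3 st.py
```

```text
th 342.90253038751274 r 0.04133686310554945 tan 14.865783357241531 rad 2.1383965693369187 axial 1.3613452876931609 18.8167
```

>>> servo_tool(increments=[{"x": 0,"y": 0,"z": 0,"rx": 0,"ry": 0,"rz": 0,"hand": 0.15},{"x": 0,"y": 0,"z": 0,"rx": 0,"ry": 0,"rz": 0,"hand": 0.15},{"x": 0,"y": 0,"z": 0,"rx": 0,"ry": 0,"rz": 0,"hand": 0.15}], newtons=45)

```text
clock: 19.07
ee_pos: [0.4474, -0.1092, 0.2815]
tool_rot: [-179.5, -0.0, 79.9]
ft_force: [-11.3, 2.3, -0.1]
finger_gap: 0.0164
gripper_force: 45.8
```

```bash
python3 st.py
```

```text
th 344.32604376781933 r 0.04151769344581155 tan 11.118285509196305 rad 3.0152576164677773 axial 0.2738633540660034 19.0667
```

Moving tangential force was 14.9 N (about 110 N of clamp), roughly 75° past onset, so it's in range. I let go and lift clear.

>>> servo_tool(increments=[{"x": 0,"y": 0,"z": 0,"rx": 0,"ry": 0,"rz": 0,"hand": 0.6},{"x": 0,"y": 0,"z": 0,"rx": 0,"ry": 0,"rz": 0,"hand": 0.8},{"x": 0,"y": 0,"z": 0,"rx": 0,"ry": 0,"rz": 0,"hand": 0.8},{"x": 0,"y": 0,"z": 0,"rx": 0,"ry": 0,"rz": 0,"hand": 0.8},{"x": 0,"y": 0,"z": -0.01,"rx": 0,"ry": 0,"rz": 0,"hand": 0.8},{"x": 0,"y": 0,"z": -0.02,"rx": 0,"ry": 0,"rz": 0,"hand": 0.8},{"x": 0,"y": 0,"z": -0.03,"rx": 0,"ry": 0,"rz": 0,"hand": 0.8},{"x": 0,"y": 0,"z": -0.03,"rx": 0,"ry": 0,"rz": 0,"hand": 0.8},{"x": 0,"y": 0,"z": 0,"rx": 0,"ry": 0,"rz": 0,"hand": 0.8},{"x": 0,"y": 0,"z": 0,"rx": 0,"ry": 0,"rz": 0,"hand": 0.8}], newtons=20)

```text
clock: 19.9
ee_pos: [0.4509, -0.1101, 0.3747]
tool_rot: [179.7, 0.0, 79.9]
ft_force: [-0.4, 0.5, -0.4]
finger_gap: 0.0682
gripper_force: 0.0
```

Run:
```python
from h import *
al=np.radians(79.9);Y=np.array([np.cos(al),np.sin(al),0]);X=np.array([Y[1],-Y[0],0])
s=sense();print(s['ee_pos'],s['ft_force'],s['finger_gap'],s['clock'])
W=camera('wrist');S=camera('scene');D=camera('side')
def brown(im):
    b,g,r=[im[...,i].astype(int) for i in range(3)]
    return ((r>45)&(r<125)&(r>1.5*b)&(r-g>18)&(g<75)).astype(np.uint8)
for n,im,x0,x1,y0,y1 in(('wrist',W,200,330,100,300),('scene',S,210,260,190,215),('side',D,300,335,165,200)):
    _,l,st,c=cv2.connectedComponentsWithStats(brown(im[y0:y1,x0:x1]))
    i=1+st[1:,4].argmax();print(n,st[i],c[i]+[x0,y0]);
    if n=='wrist':p=plane(ray('wrist',*(c[i]+[x0,y0]),s),.125);print('grip x',X@p,'y',Y@p)
```

```text
[ 0.4509 -0.1101  0.3747] [-0.4329  0.5402 -0.356 ] 0.06819716750443142 19.9
wrist [  56   61   26  100 2338] [268.9598 210.1518]
grip x 0.4566548911884106 y -0.02430617568905942
scene [ 14   5  24  10 113] [236.354  199.5398]
side [ 14  10  13  18 106] [321.0189 183.6887]
```

The crank stayed at about 339° and nothing is being touched. Both clamp estimates, about 110 N from force and about 150 N from angle, are within 70–230 N. Handing in.

```bash
python3 -c "
from station import *
print(hand_in())"
```

```text
the job is handed in; nothing more can be done
None
```

I handed the job in at about 20 s with the base clamped at an estimated 110–150 N, the nut back in its rack, and the crank and lever let go; the hand-in gave no verdict, and how square and upright the base ended up was not measured.

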